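Set the filament-dryer dial to the marked line and start it

ROBOT

A 7-joint arm with a two-finger parallel gripper is mounted at the origin on the work surface. World frame = base frame: x ahead of the robot, y to its left, z up, the work surface at z = 0. Lengths are in mm, angles in rad, forces in N, time in s.
With the tool pointing down it reaches from about 350 to 900 mm from the base axis. Payload 7.2 kg.
Tool frame: the origin (TCP) lies midway between the tips of the shut fingers; the grasp point (between the pads) lies tcp_to_grasp behind it (tcp_to_grasp is the distance from the TCP to the grasp point, in mm); z points along the fingers, y is the direction in which the jaws open and shut (so a half turn about z gives the same grasp; the last joint's range is limited). The gripper opens to 85 mm and grips with 20 to 120 N. Pads are 22 mm wide; open, the fingers measure 114 mm over their backs; the gripper's body (76 mm by 85 mm) begins 54 mm behind the grasp point. The pads swing forward as they close: fully open they stand 13 mm farther back than shut.
Start: joints at [-1.327, 0.411, -0.013, 1.596, 0.006, 1.134, -0.082], TCP at [191.742, 594.864, 231.297] pointing down, gripper open.
Joint ranges: [-2.95, 2.95], [-0.29, 1.99], [-1.47, 1.44], [0.14, 2.54], [-1.03, 4.17], [0.13, 1.85], [-2.86, 2.86]. Speed limits (rad/s): [2.39, 2.39, 3.01, 3.01, 3.14, 3.14, 3.14].

INTERFACE

Orientations are given as a unit quaternion [w, x, y, z].
In Python, from cell import observe, capture, close_job, boxes_of, spot_point, tcp_to_grasp gives the robot as it stands.
- The arm moves only by the tool drive_tool, never from a script. Its argument "increments" is a list of rows, each a list of 7 numbers: the turn, a rotation vector about the world's x, y, z in degrees, then the shift along the world's x, y, z in cm, then the finger opening in cm, from 0 to 8.54. A call has 1 to 20 rows; each row is the pose to reach, as a shift and turn from the pose commanded when the call began; what a row does not reach only later rows make up. A row lasts 1/12 s, in which the tool goes at most 41.7 mm and 7.16 degrees, less where a joint would pass 70% of its speed; a pose out of reach is approached as far as the arm can. A call with a gripper value outside its range is refused whole. The fingers move at their own pace and stop on an object; the grip force is fixed at half the most. Time passes only in rows, so rows that repeat a pose let the fingers close. It gives the time, the measured TCP pose, the force and the opening at its end, in the units of the state.
- observe(): the state, without advancing time (a new reading comes with each control period).
- capture(name): name is "scene" or "top"; returns a dict with "pixels" (384x512x3 uint8, blue, green, red), "vfov" (degrees; the focal length in pixels is half the picture's height over the tangent of half this angle, whatever the lens; pixels are square), "cx", "cy" (the principal point, pixels), "R" (3x3) and "t" (3): a world point X has camera coordinates R X + t. Camera axes: x right, y down, z forward; pixel columns grow to the right and rows downward; lengths in mm; the calibration is good to about 2 mm. A picture is of the moment at which its call begins. There is no depth.
- close_job(): hands the job in, once; it reports no verdict.
Trained networks look in the newest picture that a camera, given by its name, has taken for a name from the list of things; names that differ only in an ending like _2 or _b are one class to them, and where a whole thing is asked for, a point or a joint stands for the part that bears it (a point fixed in the world has none). Each returns a list of dicts, best first, with "score" (0 to 1); they miss things now and then, are a little off and sometimes report something else, mostly with a low value. They report only what shows in the picture. A call takes as long as a camera call.
- boxes_of(camera, query): "xyz" ([x, y, z] in mm, in world coordinates, good to about 4 mm: the middle of the surface that is visible of it).
- spot_point(camera, query): "xyz" ([x, y, z] in mm, in world coordinates, good to about 4 mm: a listed point, or the origin of a listed thing).
The state is a dict: "time_s": time; "joint_positions": joint angles; "dq": joint speeds; "joint_efforts": joint torques, N m; "ee_pos": TCP position; "tool_rot": TCP orientation; "contact_force": force on the tool from outside, world axes, zero at the start; "ft_torque": the same for the moment, N m; "finger_gap": finger opening in mm.
Only numpy, scipy, OpenCV 4.12 (cv2) and the standard library are available. Lean on these libraries where they do the work, as an engineer would, in place of code of your own. Each camera call takes 0.05 s, during which the arm holds its last target.

TASK

Set the filament dryer's controller for the next print job: gently push the big black dial round, either way (the round blue-floored pocket in its face is there for a fingertip), until its white index mark lines up with the raised orange target line on the silver scale ring. Then, with the mark left on the line, push the green start button fully down and let it come back up. Press the button only once the mark is on the line, pick nothing up, and leave the loose things on and around the controller where they are.

Things in the scene. Friction and masses are not known exactly. Their poses are not given: they have to be found in the camera images.
- console: White controller box of the filament dryer, fixed to the table: 230 mm (its x) by 310 mm (its y) by 40 mm high. Origin at the centre of its underside, on the table. It carries the dial and silver scale ring (centred at its x 0, y +40 mm) and the green button (centred at its x -45, y -112 mm).
- dial_axis (a point): Point on the dial's vertical turning axis, level with the top of the scale ring, 59 mm above the table. The fixed silver scale ring around the dial spans radii 80 to 106 mm and has fine black tick marks.
- dial: Black round dial, 156 mm across, face 58 mm above the table (1 mm rim at 59 mm), flush in the silver ring, so it cannot be gripped. Origin on its vertical axis at its underside, 40 mm above the table; z up, -x points to the white index mark, +x to the finger pocket. Turns both ways (no stop within a turn), friction 0.1 N m (about 3 N at the pocket), stays where left.
- dial_pocket (a point): Centre of the mouth of the round finger pocket in the dial's face, 36 mm from the dial's axis, opposite the index mark. The pocket is a blind hole 52 mm across and 14 mm deep with upright walls and a blue floor (floor 44 mm above the table); closed fingers put into it push its wall and turn the dial; while they still press, it may creep on by a degree or so.
- dial_index (a point): Outer end of the white index mark on the dial (a radial line 5 mm wide, 36 mm long), 80 mm from the dial's axis, at scale-ring height. It turns with the dial.
- target_line (a point): Inner end of the orange target line on the scale ring, 80 mm from the dial's axis, at scale-ring height. The line is a fixed raised bar 5 mm wide, 3 mm high and 22 mm long that runs radially outward from radius 82 to 104 mm. When dial and target are lined up, this point and dial_index coincide.
- start (a joint): Travel of the green start button, in m: 0 up, 0.006 fully down. It springs back by itself; fully down takes 5 N.
- start_top (a point): Centre of the top of the green round start button (32 mm across), pushed straight down.
- bracket: Loose yellow printed L-bracket, 34 x 30 x 26 mm, standing on the controller's top beside the button, on the side away from the robot. Origin at the centre of its underside. Leave alone.
- tray: Loose yellow printed open tray, 70 x 90 x 35 mm, on the table left of the controller. Leave alone.
- screwdriver: Loose blue screwdriver, 160 mm, lying on the table right of the controller. Leave alone.
- glue: Loose glue jar with orange cap, 32 mm across, 85 mm high, on the table left of the controller. Leave alone.
- spool: Loose spool of green filament with grey flanges lying flat, 150 mm across, 50 mm high, beyond the controller. Leave alone.
- mouse: Loose black computer mouse, 100 x 60 x 30 mm, beyond the controller. Leave alone.
- caliper: Loose steel and grey caliper, 160 mm long, 12 mm high, lying right of the screwdriver. Leave alone.

How it is judged:
By the outcome, as a careful person would: the job done as asked, in the order asked, and still so for the second after the job is handed in, with the robot touching nothing.
It also fails if it takes over 54 s, if anything falls off the work surface, if the arm or the gripper's body presses on something with over 40 N, if the wrist force passes 120 N, or if a joint passes its speed limit or range.

## Working session

There is one attempt and no reset: what is moved stays moved. The work goes in short steps, Python scripts to look and compute and a tool call to move; the robot and the scene stay as the last step left them, time stands still between calls to the robot, and variables do not carry over. Pictures are saved under pics/ and viewed, and the job is handed in when it is done.

Besides the shell and the picture viewer there is one more tool, called after ">>>" as name(argument=value, ...) on one line, values as JSON. drive_tool: Moves the arm, as the interface text tells. Its arguments: {"type":"object","properties":{"increments":{"type":"array"}},"required":["increments"]}

```bash
mkdir -p pics; ls; python3 - <<'E'
from cell import *
import cv2
print(observe()); print(tcp_to_grasp)
for c in ("scene","top"):
    d=capture(c); cv2.imwrite(f"pics/{c}0.png",d["pixels"]); print(c,d["vfov"],d["cx"],d["cy"],d["R"],d["t"])
    for q in ("dial_axis","dial_pocket","dial_index","target_line","start_top","console","bracket","dial"):
        print(q,[(round(r["score"],2),[round(float(v),1) for v in r["xyz"]]) for r in spot_point(c,q)[:2]])
E
```

```text
pics
{'time_s': 0.0, 'joint_positions': array([-1.32718522,  0.41191143, -0.012687  ,  1.59707228,  0.00558963,
        1.13427837, -0.08217875]), 'dq': array([-0.00068061, -0.00156063, -0.00144117, -0.0012858 ,  0.00093268,
        0.00025537, -0.00265972]), 'joint_efforts': array([ 8.78377668e-04, -6.00625420e+01,  6.82398286e-01, -2.99412614e+01,
        1.37375534e-02,  1.07349042e-02,  1.02362321e-05]), 'ee_pos': array([191.63596379, 594.36605082, 230.43445214]), 'tool_rot': array([-6.89716303e-05,  1.55265447e-01,  9.87872448e-01, -8.14059775e-04]), 'contact_force': array([-0.19809252,  0.03634739, -0.28339691]), 'ft_torque': array([-0.04188157,  0.033099  , -0.01154115]), 'finger_gap': 85.64421158400872}
18.700000000000003
scene 49.9530590104004 261.81252563383543 191.71107867798412 [[ 0.79819746  0.60234448 -0.00787072]
 [ 0.51573262 -0.69005869 -0.50777836]
 [-0.31128875  0.40124821 -0.86145179]] [-504.47604699 -266.65990537 1219.92603631]
dial_axis [(0.85, [519.5, 53.3, 58.5])]
dial_pocket [(0.62, [559.1, 53.0, 58.4])]
dial_index [(0.92, [441.5, 49.2, 54.0])]
target_line [(0.67, [519.9, 53.6, 59.9])]
start_top [(0.69, [440.7, 50.0, 58.7]), (0.48, [525.3, -109.8, 65.3])]
console [(0.56, [534.7, 10.1, -2.4])]
bracket [(0.45, [640.6, -66.5, 40.6])]
dial [(0.95, [518.7, 48.6, 36.5])]
top 43.795210118637 259.76211261086553 190.16631906449663 [[ 1.62304066e-02 -9.99866116e-01  2.07928604e-03]
 [-9.97358854e-01 -1.63368785e-02 -7.07702094e-02]
 [ 7.07947035e-02 -9.25165061e-04 -9.97490478e-01]] [  30.1956194   627.53607459 1390.61161688]
dial_axis [(0.84, [523.7, 54.1, 61.6]), (0.56, [600.7, -169.2, 0.6])]
dial_pocket [(0.89, [558.6, 53.1, 58.3])]
dial_index [(0.69, [439.9, 49.8, 52.9]), (0.5, [642.0, -69.3, 39.4])]
target_line []
start_top [(0.63, [524.7, -104.2, 63.8])]
console [(0.58, [535.2, 8.5, -0.5])]
bracket [(0.51, [641.1, -68.3, 41.0])]
dial [(0.74, [524.1, 51.2, 41.5])]
```

```bash
python3 - <<'E'
import cv2
for c in ("scene","top"):
    p=cv2.imread(f"pics/{c}0.png"); cv2.imwrite(f"pics/{c}0b.png",cv2.resize(p,None,fx=1.5,fy=1.5,interpolation=cv2.INTER_CUBIC))
p=cv2.imread("pics/top0.png")
cv2.imwrite("pics/top0c.png",cv2.resize(p[100:280,160:400],None,fx=3.3,fy=3.3,interpolation=cv2.INTER_CUBIC))
E
```

```text
(no output)
```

View pics/scene0b.png

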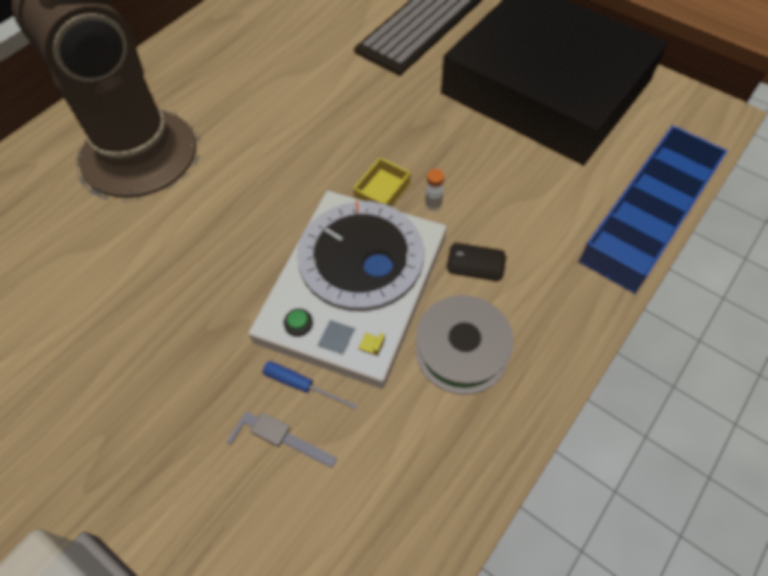

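View pics/top0b.png

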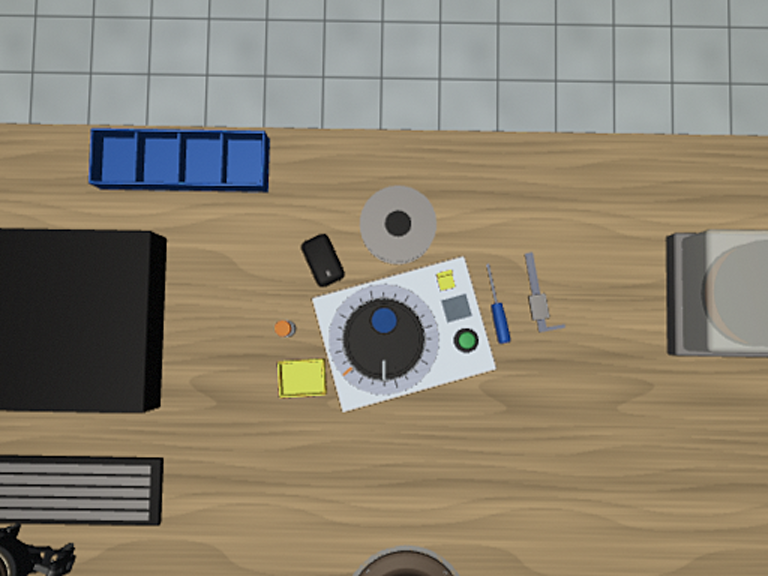

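View pics/top0c.png

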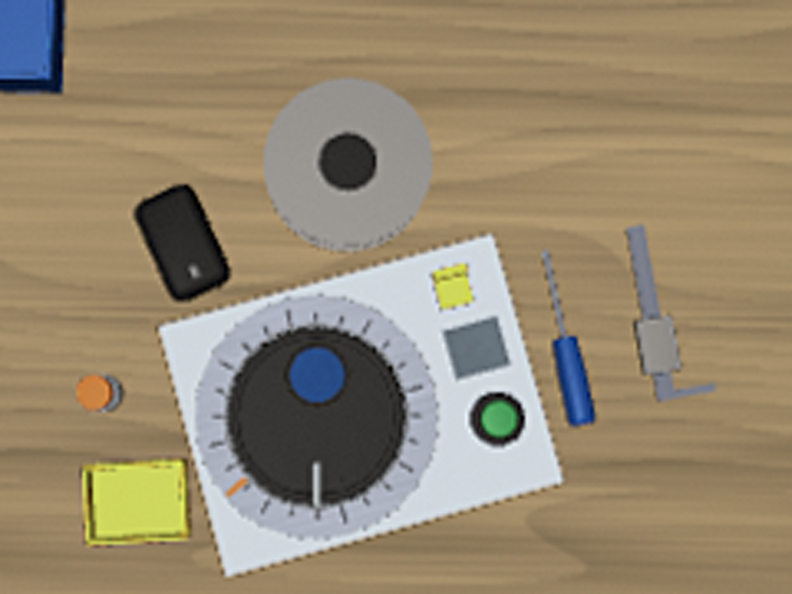

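The top picture shows the index pointing toward the robot (about (256,247) in original pixels) and the orange line about 45° away at (231,247). The green button is near (310,227). Next I'll measure the angles.

```bash
cat > h.py <<'E'
from cell import *
import numpy as np, cv2
def f(d): return d["pixels"].shape[0]/2/np.tan(np.radians(d["vfov"])/2)
def unproj(d,uv,z):
    uv=np.atleast_2d(uv); r=np.c_[(uv[:,0]-d["cx"])/f(d),(uv[:,1]-d["cy"])/f(d),np.ones(len(uv))]@d["R"]
    c=-d["R"].T@d["t"]; return (c+r*((z-c[2])/r[:,2])[:,None])[:,:2]
def proj(d,X):
    p=d["R"]@np.asarray(X,float)+d["t"]; return p[0]/p[2]*f(d)+d["cx"],p[1]/p[2]*f(d)+d["cy"]
def rect(d,z,cx=523,cy=52,half=120,s=3):
    # rectified map: col = -(y-cy)*s, row=-(x-cx)*s
    n=int(2*half*s); g=np.arange(n)/s-half
    Y,X=np.meshgrid(cy-g,cx-g); P=np.c_[X.ravel(),Y.ravel(),np.full(X.size,z)]@d["R"].T+d["t"]
    u=(P[:,0]/P[:,2]*f(d)+d["cx"]).reshape(n,n).astype(np.float32);v=(P[:,1]/P[:,2]*f(d)+d["cy"]).reshape(n,n).astype(np.float32)
    return cv2.remap(d["pixels"],u,v,cv2.INTER_CUBIC),X,Y
def meas(cam,axis0=(523,52)):
    d=capture(cam); im,X,Y=rect(d,59,*axis0); hsv=cv2.cvtColor(im,cv2.COLOR_BGR2HSV).astype(int)
    H,S,V=hsv[...,0],hsv[...,1],hsv[...,2]
    r=np.hypot(X-axis0[0],Y-axis0[1])
    def c(m,w=None): return (np.array([X[m].mean(),Y[m].mean()]).round(1),int(m.sum()))
    out={}
    out["orange"]=c((H<18)&(S>70)&(V>120)&(r<112)&(r>70))
    out["white"]=c((S<60)&(V>100)&(r<72)&(r>38))
    out["blue"]=c((H>100)&(H<125)&(S>110)&(r<70))
    m=((V<75)&(S<90)&(r<90)).astype(np.uint8)
    cs,_=cv2.findContours(m,cv2.RETR_EXTERNAL,cv2.CHAIN_APPROX_NONE)
    if cs:
        k=cv2.convexHull(max(cs,key=cv2.contourArea)); (u,v),rad=cv2.minEnclosingCircle(k)
        e=cv2.fitEllipse(k)
        out["disc"]=(axis0[0]+120-e[0][1]/3, axis0[1]+120-e[0][0]/3, e[1][0]/3,e[1][1]/3)
    return d,im,out
E
python3 - <<'E'
from h import *
for c in("scene","top"):
    d,im,o=meas(c); cv2.imwrite(f"pics/r_{c}.png",im[::1,::1][:600+120,:720][60:660]); print(c,o)
    i,X,Y=rect(d,65,530,-105,60,3); hsv=cv2.cvtColor(i,cv2.COLOR_BGR2HSV); m=(hsv[...,0]>45)&(hsv[...,0]<80)&(hsv[...,1]>120)
    print("green",X[m].mean(),Y[m].mean(),np.sqrt(m.sum()/9/np.pi)*2)
    for q in("start_top","start","bracket"):print(q,[(round(r["score"],2),np.round(r["xyz"],1)) for r in boxes_of(c,q)[:2]])
E
```

```text
scene {'orange': (array([458.7, 111.5]), 825), 'white': (array([467.4,  51.6]), 2453), 'blue': (array([565.5,  47.3]), 14676), 'disc': (526.3748270670573, 50.95955403645833, 152.30156453450522, 152.91258748372397)}
green 526.853894080997 -107.55202492211838 24.60683114608285
start_top [(0.49, array([ 527.1, -112.3,   64. ])), (0.44, array([ 603.1, -250.6,    4.1]))]
start []
bracket [(0.61, array([641.1, -69.3,  46.2])), (0.2, array([ 576. , -174.5,   20.7]))]
top {'orange': (array([460.1, 119.1]), 1084), 'white': (array([466.8,  50.3]), 1865), 'blue': (array([558.1,  51.2]), 16248), 'disc': (522.5819091796875, 50.997934977213546, 155.06006876627603, 155.35518391927084)}
green 522.3743169398907 -106.82202751083476 31.63936194493957
start_top []
start []
bracket [(0.59, array([637. , -65.4,  48.8]))]
```

```bash
python3 -c "
import cv2,numpy as np
a=cv2.imread('pics/r_scene.png');b=cv2.imread('pics/r_top.png')
cv2.imwrite('pics/rr.png',cv2.resize(np.hstack([a,b]),(800,333)))"
```

```text
(no output)
```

View pics/rr.png

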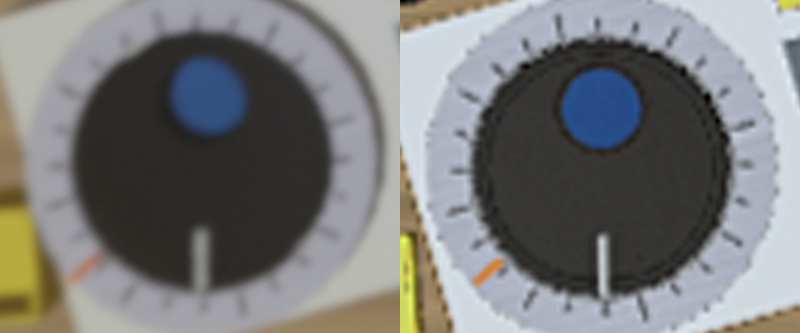

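The index needs to go about −48° (clockwise from above). The axis is at about (523, 51), the pocket at about (558.5, 51.5) and the target at about 132.5°. First I'll fly to above the pocket with the fingers closing.

>>> drive_tool(increments=[[0, 0, -72, 36.7, -54.3, 0, 0], [0, 0, -72, 36.7, -54.3, 0, 0], [0, 0, -72, 36.7, -54.3, 0, 0], [0, 0, -72, 36.7, -54.3, 0, 0], [0, 0, -72, 36.7, -54.3, 0, 0], [0, 0, -72, 36.7, -54.3, 0, 0], [0, 0, -72, 36.7, -54.3, 0, 0], [0, 0, -72, 36.7, -54.3, 0, 0], [0, 0, -72, 36.7, -54.3, 0, 0], [0, 0, -72, 36.7, -54.3, 0, 0], [0, 0, -72, 36.7, -54.3, 0, 0], [0, 0, -72, 36.7, -54.3, 0, 0], [0, 0, -72, 36.7, -54.3, 0, 0], [0, 0, -72, 36.7, -54.3, 0, 0], [0, 0, -72, 36.7, -54.3, 0, 0], [0, 0, -72, 36.7, -54.3, -10, 0], [0, 0, -72, 36.7, -54.3, -12, 0], [0, 0, -72, 36.7, -54.3, -12, 0], [0, 0, -72, 36.7, -54.3, -12, 0], [0, 0, -72, 36.7, -54.3, -12, 0]])

```text
time_s: 2.97
ee_pos: [557.5, 51.2, 110.0]
tool_rot: [-0.001, 0.707, 0.707, -0.002]
contact_force: [0.6, 0.2, 0.3]
finger_gap: 0.4
```

```bash
python3 - <<'E'
from h import *
a=capture("scene")["pixels"][110:250,160:310];b=capture("top")["pixels"][150:290,190:340]
cv2.imwrite("pics/a1.png",cv2.resize(np.hstack([a,b]),None,fx=2.6,fy=2.6,interpolation=cv2.INTER_CUBIC))
E
```

```text
(no output)
```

View pics/a1.png

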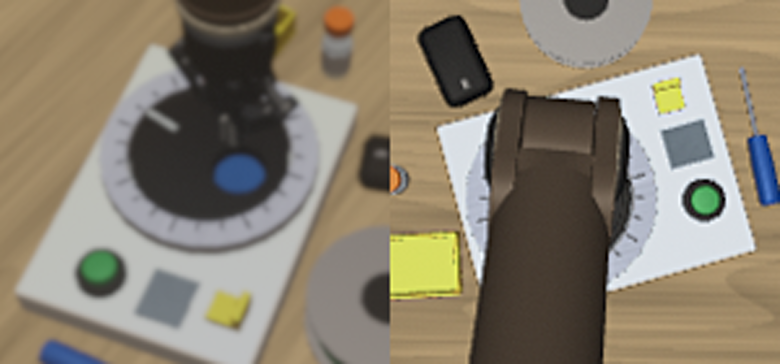

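The scene view shows the closed fingers above the pocket, the index is visible, and the way down is clear. The top view is hidden by the arm. I'll lower into the pocket, slowly at the end.

>>> drive_tool(increments=[[0, 0, 0, 0.1, 0, -2.5, 0], [0, 0, 0, 0.1, 0, -4.2, 0], [0, 0, 0, 0.1, 0, -4.8, 0], [0, 0, 0, 0.1, 0, -5.3, 0], [0, 0, 0, 0.1, 0, -5.7, 0], [0, 0, 0, 0.1, 0, -6.1, 0], [0, 0, 0, 0.1, 0, -6.1, 0], [0, 0, 0, 0.1, 0, -6.1, 0]])

```text
time_s: 3.73
ee_pos: [560.1, 52.0, 50.9]
tool_rot: [0.0, 0.706, 0.708, 0.0]
contact_force: [0.1, 0.5, 0.5]
finger_gap: -0.1
```

```bash
python3 - <<'E'
import numpy as np
for th in range(0,56,4):
    p=np.radians(-th); q=36*np.array([np.cos(p),np.sin(p)])+9*np.array([np.sin(p),-np.cos(p)])-[36.5,1]
    print(th,(q/10).round(2))
E
```

```text
0 [-0.05 -1.  ]
4 [-0.12 -1.25]
8 [-0.21 -1.49]
12 [-0.32 -1.73]
16 [-0.44 -1.96]
20 [-0.57 -2.18]
24 [-0.73 -2.39]
28 [-0.89 -2.58]
32 [-1.07 -2.77]
36 [-1.27 -2.94]
40 [-1.47 -3.1 ]
44 [-1.69 -3.25]
48 [-1.91 -3.38]
52 [-2.14 -3.49]
```

>>> drive_tool(increments=[[0, 0, 0, 0, -0.3, -0.1, 0], [0, 0, 0, 0, -0.6, -0.1, 0], [0, 0, 0, -0.05, -0.8, -0.1, 0], [0, 0, 0, -0.05, -1.0, -0.1, 0], [0, 0, -4, -0.12, -1.25, -0.1, 0], [0, 0, -8, -0.21, -1.49, -0.1, 0], [0, 0, -12, -0.32, -1.73, -0.1, 0], [0, 0, -16, -0.44, -1.96, -0.1, 0], [0, 0, -20, -0.57, -2.18, -0.1, 0], [0, 0, -24, -0.73, -2.39, -0.1, 0], [0, 0, -28, -0.89, -2.58, -0.1, 0], [0, 0, -28, -0.89, -2.58, -0.1, 0]])

```text
time_s: 4.73
ee_pos: [551.1, 26.1, 49.5]
tool_rot: [0.0, 0.857, 0.515, 0.0]
contact_force: [1.7, 0.8, 0.4]
finger_gap: 0.1
```

```bash
cat > m.py <<'E'
from h import *
import sys
o=observe();print(o["ee_pos"].round(1),o["contact_force"].round(1),o["time_s"])
n=sys.argv[1]; d,im,out=meas("scene",(526.4,51)); print(out)
P=out["white"][0]; print("idx ang",np.degrees(np.arctan2(P[1]-51,P[0]-526.4))%360)
a=d["pixels"][110:250,160:310]
cv2.imwrite(f"pics/{n}.png",np.hstack([cv2.resize(a,(420,392),interpolation=cv2.INTER_CUBIC),cv2.resize(im,(380,392))]))
E
python3 m.py b1
```

```text
[551.1  26.1  49.5] [1.7 0.8 0.4] 4.7333
{'orange': (array([467.1,  77.1]), 49), 'white': (array([506.7,  85.5]), 2119), 'blue': (array([576.3,  27.7]), 3341), 'disc': (523.9364176432291, 53.828297932942704, 151.66573079427084, 160.89851888020834)}
idx ang 119.72699313657645
```

View pics/b1.png

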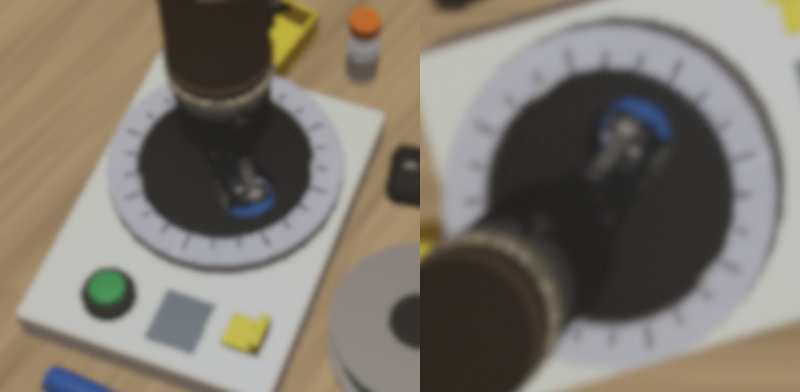

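The pocket has turned to about −21°, with the fingers leading. I'll push on towards −40°, back off, lift out and measure with a clear view.

>>> drive_tool(increments=[[0, 0, -3, -0.13, -0.14, 0, 0], [0, 0, -6, -0.27, -0.27, 0, 0], [0, 0, -9, -0.42, -0.4, 0, 0], [0, 0, -12, -0.58, -0.52, 0, 0], [0, 0, -14, -0.69, -0.6, 0, 0], [0, 0, -16, -0.8, -0.67, 0, 0], [0, 0, -16, -0.8, -0.67, 0, 0], [0, 0, -16, -0.8, -0.67, 0, 0], [0, 0, -16, -0.5, -0.4, 0, 0], [0, 0, -16, -0.2, -0.1, 0, 0], [0, 0, -16, -0.2, -0.1, 0, 0], [0, 0, -16, -0.2, -0.1, 2, 0], [0, 0, -16, -0.2, -0.1, 5, 0], [0, 0, -16, 0, -4, 7, 0], [0, 0, -16, 0, -8, 7, 0], [0, 0, -16, 0, -12, 7, 0], [0, 0, -16, 0, -16, 7, 0], [0, 0, -16, 0, -20, 7, 0], [0, 0, -16, 0, -20, 7, 0]])

```text
time_s: 6.37
ee_pos: [549.0, -184.3, 120.4]
tool_rot: [0.003, 0.922, 0.387, -0.001]
contact_force: [-0.7, -0.6, 0.9]
finger_gap: -0.3
```

```bash
cat > t.py <<'E'
from h import *
import sys
n=sys.argv[1]; o=observe();print(o["ee_pos"].round(1),o["contact_force"].round(1),o["time_s"])
d,im,out=meas("top",(522.6,51)); print(out); ax=np.array([522.6,51])
for k in("orange","white","blue"):
    P=out[k][0]-ax; print(k,np.degrees(np.arctan2(P[1],P[0])).round(2),np.hypot(*P).round(1))
cv2.imwrite(f"pics/{n}.png",np.hstack([im[120:660,:][:,:][::1],])[:, :720])
E
python3 t.py c1
```

```text
[ 549.  -184.3  120.4] [-0.7 -0.6  0.9] 6.3667
{'orange': (array([460.1, 119.1]), 1076), 'white': (array([476.8,  83.7]), 2011), 'blue': (array([551.6,  30.2]), 16332), 'disc': (522.5127604166667, 51.055979410807296, 154.55595906575522, 154.6711222330729)}
orange 132.54 92.4
white 144.47 56.3
blue -35.65 35.7
```

View pics/c1.png

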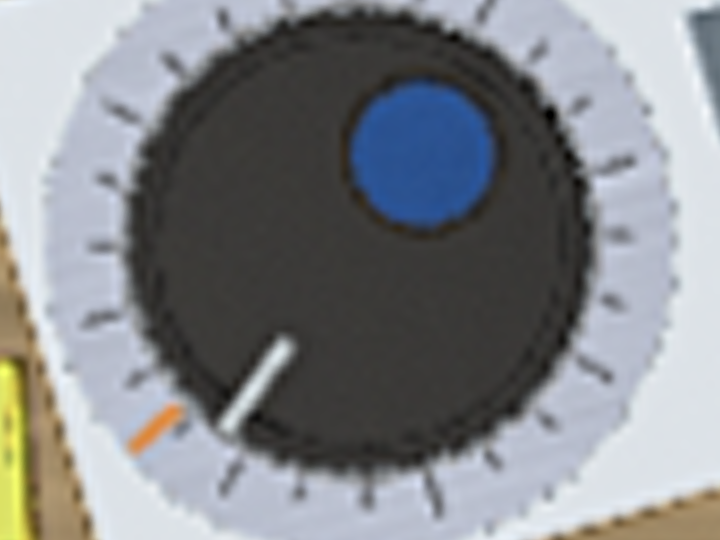

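```bash
python3 - <<'E'
from h import *
print(observe()["ee_pos"])
for th in range(36,60,2):
    p=np.radians(-th); q=[523,51]+36*np.array([np.cos(p),np.sin(p)])+9*np.array([np.sin(p),-np.cos(p)]); print(th,q.round(1))
E
```

```text
[ 549.50965178 -179.96696951  119.76128196]
36 [546.8  22.6]
38 [545.8  21.7]
40 [544.8  21. ]
42 [543.7  20.2]
44 [542.6  19.5]
46 [541.5  18.9]
48 [540.4  18.2]
50 [539.2  17.6]
52 [538.1  17.1]
54 [536.9  16.6]
56 [535.7  16.1]
58 [534.4  15.7]
```

>>> drive_tool(increments=[[0, 0, 0, 0.1, 4, 0, 0], [0, 0, 0, 0.1, 8, 0, 0], [0, 0, 0, 0.1, 12, 0, 0], [0, 0, 0, 0.15, 16, 0, 0], [0, 0, 0, 0.15, 19, 0, 0], [0, 0, 0, 0.17, 20.5, 0, 0], [0, 0, 0, 0.17, 20.5, 0, 0], [0, 0, 0, 0.17, 20.5, 0, 0], [0, 0, 0, 0.17, 20.5, -3, 0], [0, 0, 0, 0.17, 20.5, -5, 0], [0, 0, 0, 0.17, 20.5, -6, 0], [0, 0, 0, 0.17, 20.5, -6.7, 0], [0, 0, 0, 0.17, 20.5, -7, 0], [0, 0, 0, 0.17, 20.5, -7, 0]])

```text
time_s: 7.58
ee_pos: [552.6, 30.3, 49.3]
tool_rot: [0.0, 0.92, 0.391, -0.0]
contact_force: [-0.3, -0.3, -0.1]
finger_gap: -0.1
```

>>> drive_tool(increments=[[0, 0, 0, -0.35, -0.4, 0, 0], [0, 0, 0, -0.7, -0.8, 0, 0], [0, 0, 0, -0.99, -1.16, 0, 0], [0, 0, -2, -1.1, -1.22, 0, 0], [0, 0, -4, -1.21, -1.29, 0, 0], [0, 0, -6, -1.33, -1.35, 0, 0], [0, 0, -8, -1.44, -1.4, 0, 0], [0, 0, -10, -1.56, -1.45, 0, 0], [0, 0, -10, -1.56, -1.45, 0, 0], [0, 0, -10, -1.56, -1.45, 0, 0], [0, 0, -10, -1, -1, 0, 0], [0, 0, -10, -0.5, -0.6, 0, 0], [0, 0, -10, -0.5, -0.6, 1, 0], [0, 0, -10, -0.5, -0.6, 4, 0], [0, 0, -10, -0.5, -4, 7, 0], [0, 0, -10, -0.5, -8, 7, 0], [0, 0, -10, -0.5, -12, 7, 0], [0, 0, -10, -0.5, -16, 7, 0], [0, 0, -10, -0.5, -20, 7, 0], [0, 0, -10, -0.5, -20, 7, 0]])

```text
time_s: 9.25
ee_pos: [546.0, -179.3, 121.2]
tool_rot: [0.003, 0.952, 0.305, -0.0]
contact_force: [-0.1, -0.8, 1.4]
finger_gap: 0.2
```

```bash
python3 t.py c2
```

```text
[ 546.  -179.3  121.2] [-0.1 -0.8  1.4] 9.25
{'orange': (array([460.1, 119. ]), 1084), 'white': (array([483.6,  90.9]), 2088), 'blue': (array([547.3,  25.4]), 16197), 'disc': (522.3875366210938, 51.233388264973954, 154.61967976888022, 155.02137247721353)}
orange 132.59 92.4
white 134.35 55.8
blue -46.03 35.6
```

View pics/c2.png

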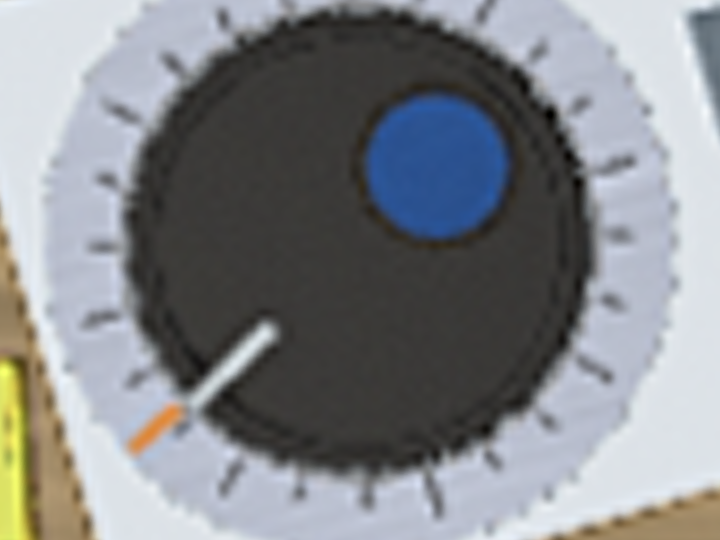

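```bash
python3 - <<'E'
from h import *
from scipy.optimize import least_squares
d=capture("top")
def z(p,zz): # p at 59 plane -> at zz
    return unproj(d,[proj(d,[*p,59])],zz)[0]
W=[z(p,58) for p in [(466.8,50.3),(476.8,83.7),(483.6,90.9)]]
B=[z(p,44) for p in [(558.1,51.2),(551.6,30.2),(547.3,25.4)]]
print(W,B, z((460.1,119.05),62))
def r(x):
    c=x[:2]; o=[]
    for i in range(3):
        u=np.array([np.cos(x[4+i]),np.sin(x[4+i])]); o+=list(W[i]-c+x[2]*u)+list(B[i]-c-x[3]*u)
    return np.array(o)
s=least_squares(r,[523,51,56,36,0,-.6,-.8]);print(s.x[:4],np.degrees(s.x[4:])+180,s.fun.round(2))
O=z((460.1,119.05),62)-s.x[:2]; print(np.degrees(np.arctan2(O[1],O[0])),np.hypot(*O))
# line fits by PCA and by ring geometry
im,X,Y=rect(d,59,522.6,51); hsv=cv2.cvtColor(im,cv2.COLOR_BGR2HSV).astype(int);H,S,V=[hsv[...,i] for i in range(3)]
rr=np.hypot(X-522.6,Y-51)
for n,m in(("o",(H<18)&(S>70)&(V>120)&(rr<112)&(rr>70)),("w",(S<60)&(V>100)&(rr<74)&(rr>38))):
    P=np.c_[X[m],Y[m]]; c=P.mean(0); v=np.linalg.svd(P-c,full_matrices=False)[2][0]; v*=np.sign(v[1]); 
    k=s.x[:2]-c; print(n,"dir",np.degrees(np.arctan2(v[1],v[0])),"axis perp off",v[0]*k[1]-v[1]*k[0], "pt@80",c+v*(80-abs(k@v)))
E
```

```text
[array([466.75618073,  50.30624414]), array([476.76346686,  83.73057983]), array([483.56842143,  90.93582585])] [array([558.44054696,  51.30349841]), array([551.86950715,  30.07398519]), array([547.52251159,  25.22152502])] [460.24610295 118.88099106]
[522.55211482  50.95786941  55.9823262   35.91473716] [180.63483805 144.44476798 134.23657007] [ 0.18 -0.03 -0.02 -0.05 -0.24  0.22  0.1   0.    0.07 -0.13 -0.08 -0.  ]
132.5302198981918 92.17152255011612
o dir 130.73583785290822 axis perp off -2.892618208524773 pt@80 [468.15450346 109.688331  ]
w dir 133.91200241759182 axis perp off -0.34454463058350626 pt@80 [466.81968243 108.3513768 ]
```

The fit leaves about 1.6° to go. I'll re-enter for a fine push.

>>> drive_tool(increments=[[0, 0, 0, 0, 4, 0, 0], [0, 0, 0, 0, 8, 0, 0], [0, 0, 0, 0, 12, 0, 0], [0, 0, 0, 0.05, 16, 0, 0], [0, 0, 0, 0.05, 18.5, 0, 0], [0, 0, 0, 0.08, 19.5, 0, 0], [0, 0, 0, 0.08, 19.5, 0, 0], [0, 0, 0, 0.08, 19.5, 0, 0], [0, 0, 0, 0.08, 19.5, -3, 0], [0, 0, 0, 0.08, 19.5, -5, 0], [0, 0, 0, 0.08, 19.5, -6, 0], [0, 0, 0, 0.08, 19.5, -6.7, 0], [0, 0, 0, 0.08, 19.5, -7, 0], [0, 0, 0, 0.08, 19.5, -7, 0], [0, 0, 0, 0.08, 19.5, -7, 0]])

```text
time_s: 10.6
ee_pos: [548.9, 25.5, 50.0]
tool_rot: [0.0, 0.951, 0.31, 0.0]
contact_force: [0.1, 0.0, -0.0]
finger_gap: 0.2
```

>>> drive_tool(increments=[[0, 0, 0, -0.4, -0.35, 0, 0], [0, 0, 0, -0.75, -0.65, 0, 0], [0, 0, 0, -0.95, -0.82, 0, 0], [0, 0, 0, -1.08, -0.91, 0, 0], [0, 0, -0.5, -1.14, -0.95, 0, 0], [0, 0, -1, -1.18, -0.97, 0, 0], [0, 0, -1.6, -1.24, -0.99, 0, 0], [0, 0, -1.6, -1.24, -0.99, 0, 0], [0, 0, -1.6, -1.24, -0.99, 0, 0], [0, 0, -1.6, -0.7, -0.6, 0, 0], [0, 0, -1.6, -0.1, -0.1, 0, 0], [0, 0, -1.6, -0.1, -0.1, 0, 0], [0, 0, -1.6, -0.1, -0.1, 2, 0], [0, 0, -1.6, -0.1, -0.1, 5, 0], [0, 0, -1.6, -0.1, -4, 7, 0], [0, 0, -1.6, -0.1, -8, 7, 0], [0, 0, -1.6, -0.1, -12, 7, 0], [0, 0, -1.6, -0.1, -16, 7, 0], [0, 0, -1.6, -0.1, -20, 7, 0], [0, 0, -1.6, -0.1, -20, 7, 0]])

```text
time_s: 12.27
ee_pos: [545.5, -184.0, 120.3]
tool_rot: [0.003, 0.956, 0.292, -0.0]
contact_force: [-0.7, -0.9, 0.7]
finger_gap: 0.0
```

```bash
python3 t.py c3; python3 - <<'E'
from h import *
d=capture("top")
im,X,Y=rect(d,59,522.6,51); hsv=cv2.cvtColor(im,cv2.COLOR_BGR2HSV).astype(int);H,S,V=[hsv[...,i] for i in range(3)]
rr=np.hypot(X-522.6,Y-51)
for n,m in(("o",(H<18)&(S>70)&(V>120)&(rr<112)&(rr>70)),("w",(S<60)&(V>100)&(rr<74)&(rr>38))):
    P=np.c_[X[m],Y[m]]; c=P.mean(0); v=np.linalg.svd(P-c,full_matrices=False)[2][0]; v*=np.sign(v[1]); 
    k=np.array([522.55,50.95])-c; print(n,"dir",np.degrees(np.arctan2(v[1],v[0])), "pt@80",c+v*(80-abs(k@v)))
E
```

```text
[ 545.5 -184.   120.3] [-0.7 -0.9  0.7] 12.2667
{'orange': (array([460.1, 119.1]), 1076), 'white': (array([484. ,  92.4]), 2077), 'blue': (array([546.9,  24.8]), 16241), 'disc': (522.5005432128906, 51.08292643229167, 154.20268758138022, 154.89481608072916)}
orange 132.54 92.4
white 133.0 56.6
blue -47.15 35.7
o dir 130.81154947107214 pt@80 [468.1807964  109.70003453]
w dir 132.41062192948075 pt@80 [468.24265708 109.69470237]
```

View pics/c3.png

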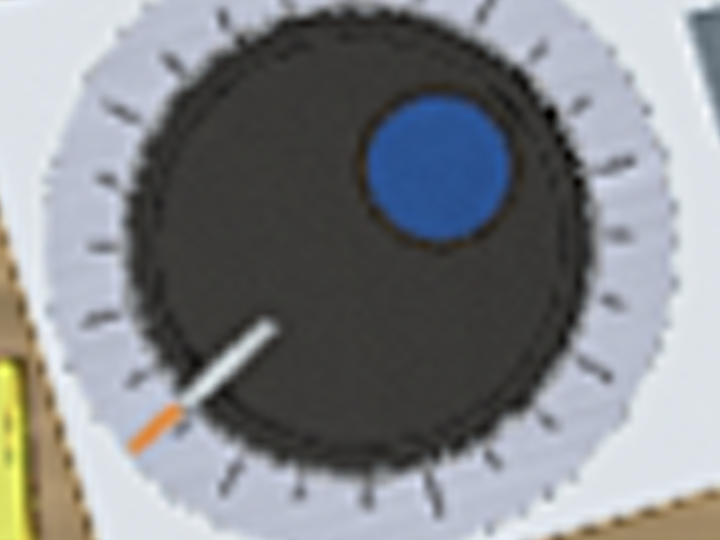

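The mark is on the line to within about 0.3°: the lines' inner ends agree to under 0.1 mm and the centroid angles are 133.0° and 132.5°. Now to the button at about (522.4, −106.8).

>>> drive_tool(increments=[[0, 0, 0, -1, 3, 0, 0], [0, 0, 0, -2, 5.5, 0, 0], [0, 0, 0, -2.5, 6.7, 0, 0], [0, 0, 0, -2.5, 6.7, 0, 0], [0, 0, 0, -2.5, 6.7, 0, 0], [0, 0, 0, -2.5, 6.7, -2, 0], [0, 0, 0, -2.5, 6.7, -3.5, 0], [0, 0, 0, -2.5, 6.7, -4.3, 0], [0, 0, 0, -2.5, 6.7, -4.3, 0], [0, 0, 0, -2.5, 6.7, -4.3, 0]])

```text
time_s: 13.2
ee_pos: [522.4, -107.6, 76.3]
tool_rot: [0.0, 0.955, 0.297, -0.0]
contact_force: [0.4, -0.3, -0.0]
finger_gap: -0.2
```

```bash
python3 - <<'E'
from h import *
print(observe()["ee_pos"])
d=capture("scene");d["pixels"]=d["pixels"]; a=d["pixels"][140:250,150:290]
cv2.imwrite("pics/e1.png",cv2.resize(a,None,fx=5.5,fy=5.4,interpolation=cv2.INTER_CUBIC))
print(proj(d,[522.4,-106.8,65]))
E
```

```text
[ 522.37190621 -107.58743493   76.26676063]
(np.float64(196.29886555170052), np.float64(210.39738583619763))
```

View pics/e1.png

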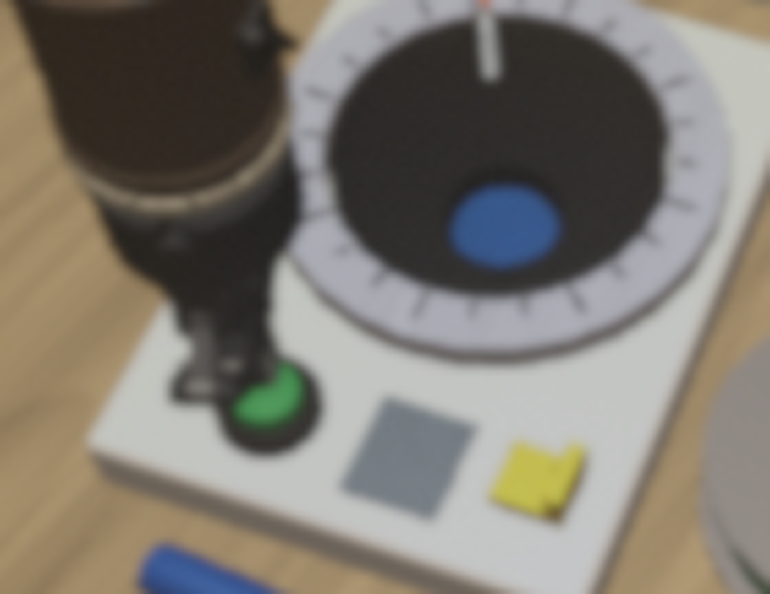

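The scene view shows the fingertips above the green button at (268,390) in the crop, the bracket clear, and the index still meeting the orange line. I'll descend in small steps.

>>> drive_tool(increments=[[0, 0, 0, 0, 0.05, -0.5, 0], [0, 0, 0, 0, 0.05, -0.9, 0], [0, 0, 0, 0, 0.05, -1.2, 0], [0, 0, 0, 0, 0.05, -1.2, 0]])

```text
time_s: 13.58
ee_pos: [522.1, -106.3, 63.8]
tool_rot: [-0.0, 0.955, 0.297, -0.0]
contact_force: [0.2, -0.5, -0.5]
finger_gap: -0.1
```

>>> drive_tool(increments=[[0, 0, 0, 0, 0, -0.2, 0], [0, 0, 0, 0, 0, -0.4, 0], [0, 0, 0, 0, 0, -0.4, 0]])

```text
time_s: 13.83
ee_pos: [522.5, -106.5, 60.2]
tool_rot: [0.0, 0.955, 0.297, 0.0]
contact_force: [-0.9, -0.3, 2.3]
finger_gap: 0.1
```

>>> drive_tool(increments=[[0, 0, 0, 0, 0, -0.15, 0], [0, 0, 0, 0, 0, -0.3, 0], [0, 0, 0, 0, 0, -0.3, 0]])

```text
time_s: 14.08
ee_pos: [522.5, -106.5, 57.3]
tool_rot: [0.0, 0.955, 0.297, 0.0]
contact_force: [-0.8, 0.7, 4.1]
finger_gap: -0.2
```

>>> drive_tool(increments=[[0, 0, 0, 0, 0, -0.15, 0], [0, 0, 0, 0, 0, -0.3, 0], [0, 0, 0, 0, 0, -0.3, 0], [0, 0, 0, 0, 0, -0.3, 0]])

```text
time_s: 14.42
ee_pos: [522.6, -106.5, 55.8]
tool_rot: [-0.001, 0.955, 0.297, 0.001]
contact_force: [-7.2, 1.9, 23.8]
finger_gap: -0.1
```

It bottomed out at z 55.8: the spring line reaches about 5 N there, and the force then jumped to 24 N. Releasing and moving clear.

>>> drive_tool(increments=[[0, 0, 0, 0, 0, 0.5, 0], [0, 0, 0, 0, 0, 1.5, 0], [0, 0, 0, 0, 0, 4, 0], [0, 0, 0, 0, 0, 8, 0], [0, 0, 0, 0, -3, 10, 0], [0, 0, 0, 0, -7, 10, 0], [0, 0, 0, 0, -11, 10, 0], [0, 0, 0, 0, -14, 10, 0], [0, 0, 0, 0, -14, 10, 0], [0, 0, 0, 0, -14, 10, 0], [0, 0, 0, 0, -14, 10, 0]])

```text
time_s: 15.33
ee_pos: [522.1, -245.8, 154.0]
tool_rot: [-0.0, 0.955, 0.297, -0.0]
contact_force: [0.5, 0.3, 0.1]
finger_gap: -0.5
```

```bash
python3 t.py c4; python3 - <<'E'
from h import *
for c in("scene","top"):
    d=capture(c); cv2.imwrite(f"pics/f_{c}.png",cv2.resize(d["pixels"][80:290,120:400],None,fx=2.8,fy=2.8,interpolation=cv2.INTER_CUBIC))
    i,X,Y=rect(d,65,530,-105,60,3); hsv=cv2.cvtColor(i,cv2.COLOR_BGR2HSV); m=(hsv[...,0]>45)&(hsv[...,0]<80)&(hsv[...,1]>120)
    print("green",X[m].mean(),Y[m].mean(),np.sqrt(m.sum()/9/np.pi)*2)
    for q in("bracket",):print(q,[(round(r["score"],2),np.round(r["xyz"],1)) for r in spot_point(c,q)[:2]])
E
```

```text
[ 522.1 -245.8  154. ] [0.5 0.3 0.1] 15.3333
{'orange': (array([460.1, 119.1]), 1082), 'white': (array([484. ,  92.4]), 2078), 'blue': (array([546.9,  24.8]), 16237), 'disc': (522.5020589192709, 51.11289469401042, 154.23565673828125, 154.83943684895834)}
orange 132.54 92.4
white 133.0 56.6
blue -47.15 35.7
green 526.1993978494623 -107.18116129032258 23.41367889800214
bracket [(0.74, array([641.5, -66.2,  39.6]))]
green 522.3431484115695 -106.833048838312 31.536352920061766
bracket [(0.5, array([640. , -67.8,  40.5])), (0.27, array([681.9, 173.5,  -4.2]))]
```

View pics/f_scene.png

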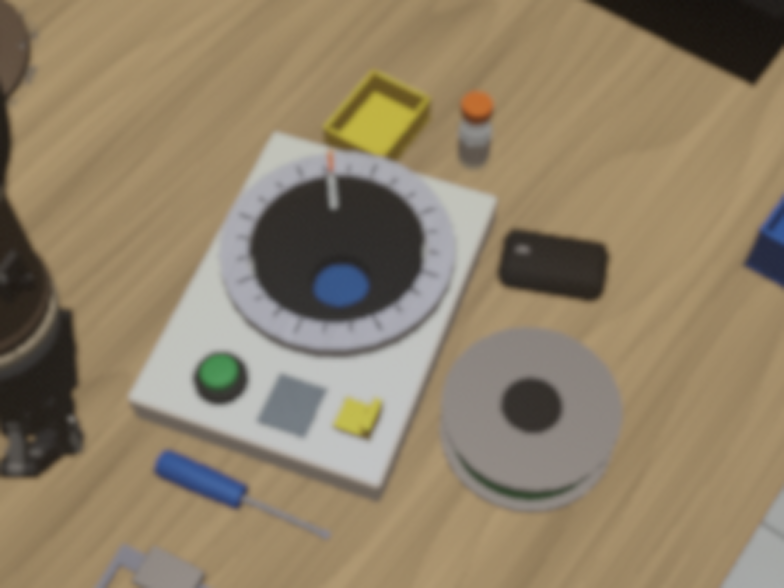

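View pics/f_top.png

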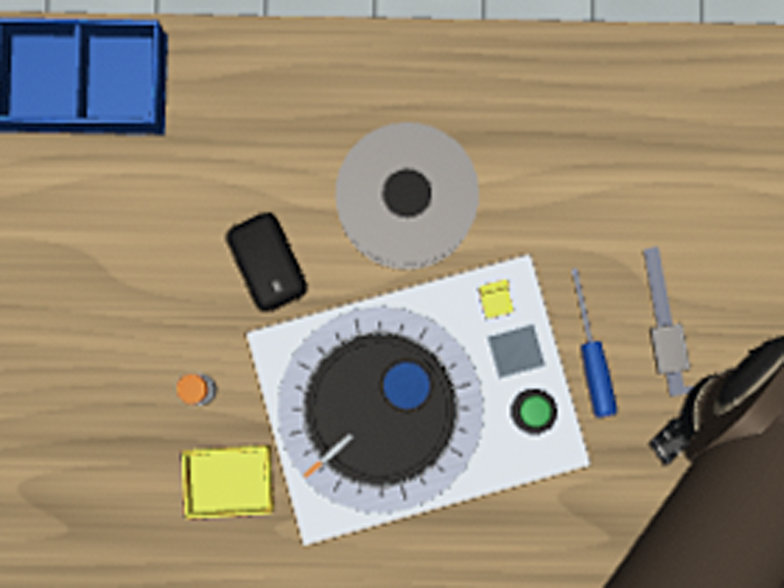

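Both views show the mark in line with the orange line (scene (332,175), top (320,462)). The button is back up, the loose things are unmoved and the arm is clear. Handing in.

```bash
python3 -c "
from cell import *
print(close_job())"
```

```text
the job is handed in; nothing more can be done
None
```

The job is done and handed in at about 15.5 s on the robot's clock. With closed fingers in the pocket, I turned the dial about 48° clockwise, in three pushes, until its mark met the orange line. I then pressed the green button once and let it come back up.

- **Dial:** in the last top picture the mark's centroid sat at 133.0° and the target line's at 132.5°. When I fitted both lines just before pressing, their ends at the dial's edge agreed to under 0.1 mm. I put the remaining error at no more than about 0.5°. These readings were the same before and after the button press.
- **Disagreement:** the fitted direction of the short orange bar alone read 130.8°. It is only a few pixels long, so I relied on its position instead.
- **Button:** the spring force rose steadily to about 4 N. The button then hit its stop at about z 55.8 mm with 24 N on the tool, which is about 6 mm of travel. Afterwards its position and size in the top picture matched the start.
- **Loose things:** the bracket was found where it had been at the start, to within about 2 mm. The others look unmoved in both final pictures, though I did not measure them. The arm was clear of everything when I handed in.

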